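Bleed the test cap in the vise

ROBOT

A 6-joint arm with a two-finger parallel gripper is mounted at the origin on the work surface. World frame = base frame: x ahead of the robot, y to its left, z up, the work surface at z = 0. Lengths are in mm, angles in rad, forces in N, time in s.
With the tool pointing down it reaches from about 300 to 775 mm from the base axis. Payload 14.6 kg.
Tool frame: the origin (TCP) lies on the centre line of the jaws, within the pads' length; the fingertips stand 19 mm ahead of it and the grasp point (between the pads) is the TCP (bot.tip_reach is the distance from the TCP to the fingertips, in mm); y points along the fingers, x is the direction in which the jaws open and shut, and the axes are right-handed (so a half turn about y gives the same grasp; the last joint's range is limited). The gripper opens to 85 mm and grips with 20 to 120 N. Pads are 22 mm wide; open, the fingers measure 114 mm over their backs; the gripper's body (76 mm by 85 mm) begins 54 mm behind the grasp point. The pads swing forward as they close: fully open they stand 13 mm farther back than shut.
Start: joints at [-1.323, 0.3, 1.521, -0, 1.321, -0.067], TCP at [170.287, -522.964, 250.281] pointing down, gripper open.
Joint ranges: [-3.03, 3.03], [-0.79, 2.21], [0.23, 2.52], [-1.04, 4.18], [0, 3.07], [-2.55, 2.55]. Speed limits (rad/s): [2.22, 2.22, 2.57, 3.14, 3.14, 3.14].

INTERFACE

Orientations are given as a unit quaternion [w, x, y, z].
In Python, from rig import bot gives the robot as it stands. Calls block until the motion is done:
- bot.move_to(position, orientation): joint-space move of the TCP to a pose.
- bot.servo_line(position, attitude=None, speed=150, until_force=None): straight line of the TCP; attitude=None keeps the orientation; speed is the mean speed in mm/s. With until_force (N) it stops when the force on the tool has changed by that much, and returns True; else False.
- bot.move_joints(angles): joint-space move.
- bot.move_gripper(opening, grip_force=None): finger opening in mm; grip_force is the grip in N (None keeps the last); returns when the fingers have stopped.
- bot.dwell(seconds).
- bot.ik(position, orientation): joint angles nearest the present ones, or None.
- bot.read_state(): the state.
- bot.read_camera(name): name is "side" or "top"; returns a dict with "image" (400x640x3 uint8, blue, green, red), "depth" (400x640 float32, mm along the optical axis (not along the pixel's ray), 0 where there is no reading), "fovy" (degrees; the focal length in pixels is half the picture's height over the tangent of half this angle, whatever the lens; pixels are square), "cx", "cy" (the principal point, pixels), "k1" (the pictures are not rectified: a ray, as slopes to the right and down, at radius r is drawn at 1 + k1 r^2 times it, then the intrinsics apply), "eye" and "attitude" of the camera in the world. Camera axes: x right, y down, z forward; pixel columns grow to the right and rows downward; lengths in mm; the calibration is good to about 2 mm. A picture is of the moment at which its call begins.
A pose or a line that the arm cannot do raises bot.MotionError and nothing moves.
- bot.finish_job(): hands the job in, once; it reports no verdict.
The state is a dict: "clock": time; "joint_positions": joint angles; "qvel": joint speeds; "effort": joint torques, N m; "ee_pos": TCP position; "tool_rot": TCP orientation; "ft_force": force on the tool from outside, world axes, zero at the start; "moment": the same for the moment, N m; "grip_width": finger opening in mm.
Only numpy, scipy, OpenCV 4.12 (cv2) and the standard library are available. Lean on these libraries where they do the work, as an engineer would, in place of code of your own. Each camera call takes 0.05 s, during which the arm holds its last target.

TASK

The pipe held in the vise, the one with the red cap, is still under test pressure: unscrew the little knurled lock nut of its bleed valve all the way up to its stop, then push the freed valve tip fully in, gently, with the fingers, hold it in for two seconds and let it spring back out. Go easy on the thin pin, never lean on it, and leave the blue-capped test piece and everything else on the bench alone.

Things in the scene. Friction and masses are not known exactly. Their poses are not given: they have to be found in the camera images.
- vise: Bolted-down dark red vise holding an upright rusty pipe with a red cap (68 mm across, flat top 190 mm above the bench). Origin on the bench below the valve axis. Vise spans x -150 to +85 mm, y +-50 mm, 120 mm tall; screw handle at -x, below 75 mm. A dial gauge sticks out of the cap to y +71 mm, top 195 mm above the bench.
- valve_foot (a point): Centre of the red cap's flat top, on the upright valve axis. Above it: brass foot (17 mm wide, 6 mm high), bare neck (7 mm wide), knurled nut (12 mm wide, 10 mm tall), thin pin, flat steel tip (7 mm wide, 3 mm thick). Nut underside 30 mm and tip top 49 mm above this point (nut tight, pin out), but valve lengths differ: all of it sits up to 8 mm higher or lower, not measured.
- nut (a joint): Lock nut's turn, rad: 0 = tight down on the neck, 4.4 = up at its stop; grows unscrewing, counter-clockwise seen from above. Starts at 0 to 0.5. Coarse thread: it climbs the pin 1.11 mm per rad (7 mm a turn), so the fingers should rise with it. Drags with 0.05 N m and stays where left.
- pin (a joint): How far the valve pin and its tip are pushed in, m: 0 = out, grows downward. Spring: 2 N plus 1 N per mm pushes it out. The nut rides on the pin and stops on the neck: the pin goes in 1.11 mm per rad of unscrewing, 4.9 mm (7 N) with the nut at its stop, then hits a hard stop. The thin pin bends at 12 N.
- other_piece: A second, similar test piece with a blue cap on a 140 x 140 mm bench plate, 239 mm tall, same valve and gauge: not to be touched. Origin on the bench below its axis.
- offcut: loose rusty pipe ring standing on the bench, 50 mm across, 45 mm tall; origin at the centre of its underside. Not part of the job.
- spray_can: loose yellow spray can standing upright, 52 mm across, 140 mm tall; origin at the centre of its underside. Not part of the job.
- wire_brush: loose wooden-handled brush lying flat, 200 mm long, under 60 mm tall; origin on the bench below its middle. Not part of the job.
- wrench: loose steel wrench lying flat, 180 mm long, 8 mm thick; origin on the bench below its middle. Not part of the job.

How it is judged (in metres and radians):
On the way, in this order (a step that is already met when the one before it is completed fails the run):
1. the lock nut is unscrewed up to its stop (turned past 3.6 of 4.4 rad) with the valve pin out (pushed in less than 1 mm) (value of joint nut above 3.6 rad and value of joint pin below 0.001 m), for 0.2 s.
2. the valve pin is pushed in by more than 3.5 mm and held so for 1.5 s (value of joint pin above 0.0035 m), for 1.5 s.
At the end, for the whole second after the job is handed in: The lock nut is still unscrewed past 3.6 rad, the valve pin has sprung back out (within 1 mm), and the robot is clear (all of step 1); the robot touches nothing.
It fails at once if the valve tip is pushed with more than 12 N (contact force between pin_c1 and anything else above 12 N).
It fails at once if the robot touches the blue-capped test piece (contact force between any of the fingers, the arm and other_piece above 2 N).
It fails at once if a loose thing on the bench is moved by more than 30 mm (distance of any of offcut, spray_can, hammer_c0, wire_brush, wrench, tray_c0, magnet_c0 from where it was at the start of the episode above 0.03 m).
It also fails if it takes over 69 s, if anything falls off the work surface, if the arm or the gripper's body presses on something with over 40 N, if the wrist force passes 120 N, or if a joint passes its speed limit or range.

## Working session

There is one attempt and no reset: what is moved stays moved. The work goes in short steps, each a Python script; the robot and the scene stay as the last script left them, time stands still between calls to the robot, and variables do not carry over. Pictures are saved under pics/ and viewed, and the job is handed in when it is done.

```bash
ls; mkdir -p pics
python3 - <<'E'
from rig import bot
import cv2, numpy as np
for n in ("side","top"):
    c=bot.read_camera(n); cv2.imwrite(f"pics/{n}0.png",c["image"]); np.savez(f"pics/{n}0.npz",**c)
    print(n,{k:v for k,v in c.items() if k not in("image","depth")})
print(bot.read_state())
E
```

```text
pics
side {'fovy': 44.84395877210589, 'cx': 324.7884194821287, 'cy': 199.27451983923177, 'k1': -0.07130610988187897, 'eye': array([  118.75841973, -1074.0352289 ,  1014.08615987]), 'attitude': array([-0.44358731,  0.87575927, -0.17010977,  0.085666  ])}
top {'fovy': 55.235820664164784, 'cx': 322.3336992346766, 'cy': 199.6160240013633, 'k1': -0.0194657004894184, 'eye': array([ 288.33752704,  -10.5095762 , 1402.30936566]), 'attitude': array([-0.08174239,  0.74431383, -0.65903055,  0.0706671 ])}
{'clock': 0.1, 'joint_positions': array([-1.32258767e+00,  3.00412789e-01,  1.52154511e+00,  6.21914974e-06,
        1.32072280e+00, -6.65416505e-02]), 'qvel': array([ 0.00159676, -0.00120755, -0.00081759, -0.00157091, -0.00101266,
        0.00152958]), 'effort': array([ 1.69452593e-03, -5.44376349e+01, -3.62370622e+01, -5.84400914e-05,
        2.98789484e-03,  6.15947719e-07]), 'ee_pos': array([ 170.24715257, -522.77242877,  249.76851427]), 'tool_rot': array([ 0.57243165, -0.57193595,  0.41575244, -0.41516404]), 'ft_force': array([-0.01021629,  1.17980075,  0.2277524 ]), 'moment': array([-0.00779799,  0.01497054, -0.00192681]), 'grip_width': 85.40416515256258}
```

View pics/side0.png

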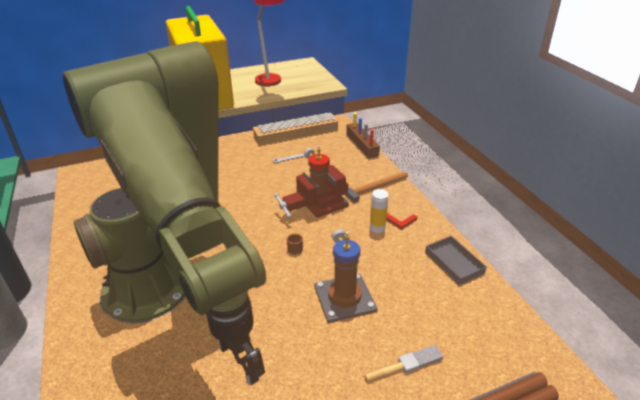

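View pics/top0.png

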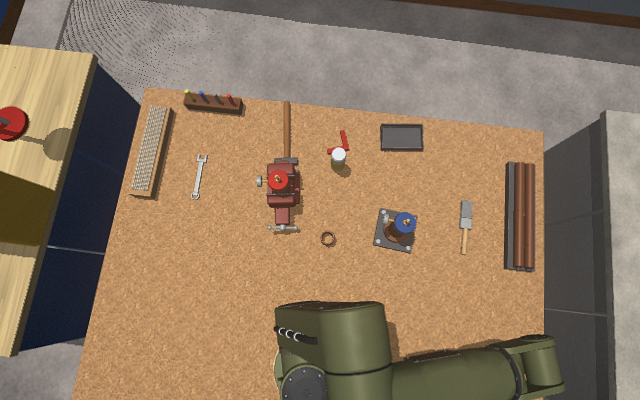

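The top view shows the red cap at about (279,180) and the blue piece at (403,222). In the side view the red cap is at (319,160) and the blue at (346,250). I'll enlarge both crops next.

```bash
cat > h.py <<'E'
import numpy as np, cv2
from scipy.spatial.transform import Rotation as R
def load(f): return dict(np.load(f))
def cam(c):
    f=200/np.tan(np.radians(float(c["fovy"]))/2)
    q=np.array(c["attitude"]); return f,R.from_quat(q[[1,2,3,0]]).as_matrix(),np.array(c["eye"])
def slopes(c,u,v):
    f,_,_=cam(c); d=np.array([u-float(c["cx"]),v-float(c["cy"])])/f; s=d.copy()
    for _ in range(30): s=d/(1+float(c["k1"])*(s@s))
    return s
def ray(c,u,v):
    s=slopes(c,u,v); _,M,e=cam(c); return e,M@np.array([s[0],s[1],1.])
def at_z(c,u,v,z):
    e,d=ray(c,u,v); return e+d*(z-e[2])/d[2]
def at_depth(c,u,v):
    e,d=ray(c,u,v); return e+d*c["depth"][int(round(v)),int(round(u))]
def proj(c,p):
    f,M,e=cam(c); q=M.T@(np.array(p,float)-e); s=q[:2]/q[2]
    s=s*(1+float(c["k1"])*(s@s)); return s*f+[float(c["cx"]),float(c["cy"])]
def tri(c1,p1,c2,p2):
    e1,d1=ray(c1,*p1);e2,d2=ray(c2,*p2)
    t=np.linalg.lstsq(np.c_[d1,-d2],e2-e1,rcond=None)[0]
    a,b=e1+t[0]*d1,e2+t[1]*d2; return (a+b)/2,np.linalg.norm(a-b)
def crop(c,u0,v0,w,h,k,fn):
    cv2.imwrite(fn,cv2.resize(c["image"][v0:v0+h,u0:u0+w],None,fx=k,fy=k,interpolation=cv2.INTER_CUBIC))
E
python3 - <<'E'
from h import *
s,t=load("pics/side0.npz"),load("pics/top0.npz")
crop(s,279,130,80,60,10,"pics/s1.png"); crop(t,245,150,80,60,10,"pics/t1.png")
E
```

```text
(no output)
```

View pics/s1.png

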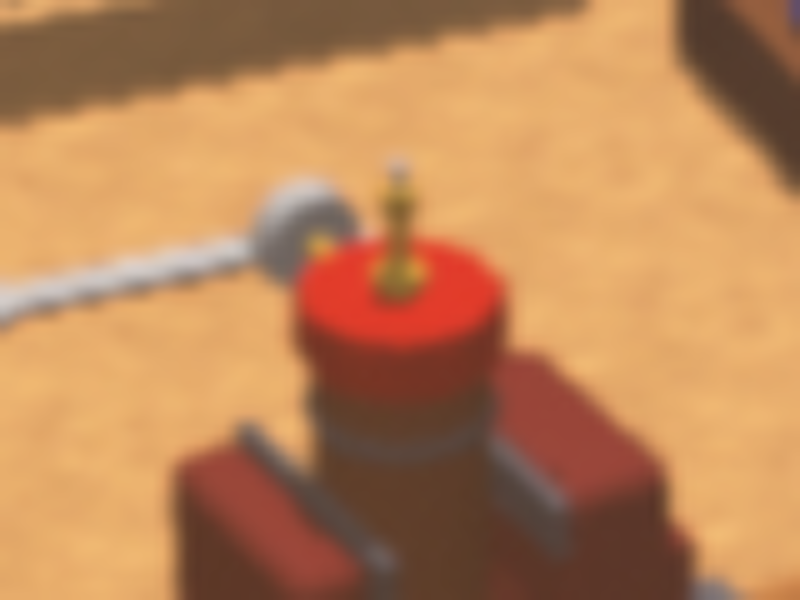

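View pics/t1.png

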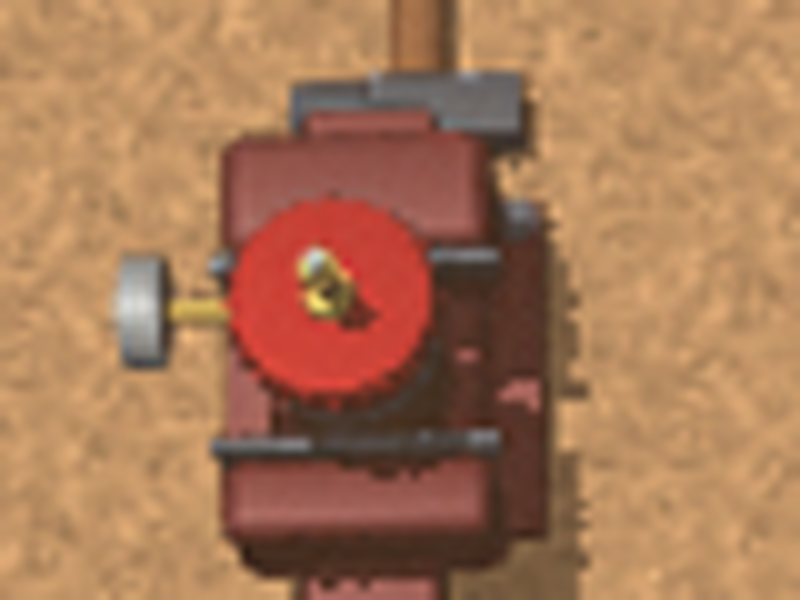

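Run:
```python
from h import *
s,t=load("pics/side0.npz"),load("pics/top0.npz")
S=lambda x,y:((x+.5)/10-.5+279,(y+.5)/10-.5+130)
T=lambda x,y:((x+.5)/10-.5+245,(y+.5)/10-.5+150)
print("cap",tri(s,S(400,292),t,T(331.5,298)), at_z(s,*S(400,292),190),at_z(t,*T(331.5,298),190))
print("tiptop",tri(s,S(398,163),t,T(316,259)))
print("capdepth",at_depth(t,*T(380,250)),at_depth(t,*T(300,350)), at_depth(s,*S(340,320)))
# fit cap disk
for c,u0,v0,nm in((s,279,130,'s'),(t,245,150,'t')):
    im=c["image"][v0:v0+60,u0:u0+80].astype(int)
    m=(im[...,2]>170)&(im[...,1]<80)&(im[...,0]<80)
    v,u=np.nonzero(m); pts=np.array([at_z(c,a+u0,b+v0,190)[:2] for a,b in zip(u,v)])
    (cx,cy),r=cv2.minEnclosingCircle(pts.astype(np.float32)); print(nm,cx,cy,r)
# vise orientation: gauge centre
print("gauge",at_z(t,*T(143,310),175), "rod",at_z(t,*T(200,310),175))
print("jaw ends",at_z(t,*T(300,445),120),at_z(t,*T(495,437),120),at_z(t,*T(218,447),120))
for dz in (41,46,49,52,57):
    p=at_z(t,*T(331.5,298),190)[:2]; print(dz,proj(s,[*p,190+dz]),proj(t,[*p,190+dz]))
print(S(398,163),T(316,259))
```

```text
cap (array([601.79356462, 178.71335196, 191.49459358]), np.float64(0.9187236627555397)) [602.17680305 180.94649831 190.        ] [602.64285036 178.8573504  190.        ]
tiptop (array([601.22215645, 177.8586733 , 240.09975655]), np.float64(0.9397656882201696))
capdepth [620.33962257 165.13485079 191.65545982] [583.19455022 186.04301649 192.99057145] [576.54363268 168.13972047 192.67651208]
s 601.0186767578125 180.75045776367188 32.412391662597656
t 602.8875732421875 181.85374450683594 34.225730895996094
gauge [594.88146369 242.91613206 175.        ] rod [597.16725684 224.0635385  175.        ]
jaw ends [567.51903564 192.8932887  120.        ] [578.44655927 126.50812891 120.        ] [563.40221598 220.8835662  120.        ]
41 [318.81720035 148.06181002] [276.19956313 175.91631234]
46 [318.80463998 146.70078941] [276.00981765 175.48206579]
49 [318.79708441 145.88175437] [275.89523659 175.2198362 ]
52 [318.78951429 145.06089616] [275.78010032 174.95633415]
57 [318.77686501 143.68873388] [275.58696177 174.5143112 ]
(318.35, 145.85) (276.15, 175.45)
```

```bash
cat >> h.py <<'E'
def att(a):
    c,s=np.cos(a),np.sin(a)
    q=R.from_matrix(np.array([[c,0,-s],[s,0,c],[0,-1,0]])).as_quat(); return q[[3,0,1,2]]
def yaw(q):
    x=R.from_quat(np.array(q)[[1,2,3,0]]).as_matrix()[:,0]; return np.arctan2(x[1],x[0])
E
python3 - <<'E'
from h import *
from rig import bot
st=bot.read_state(); print(yaw(st["tool_rot"]))
for a in np.arange(-3,3.2,.5):
    q=bot.ik([601.7,179,300],att(a)); print(round(a,2),None if q is None else q.round(2))
print(bot.ik([170,-523,420],att(yaw(st["tool_rot"]))))
s,t=load("pics/side0.npz"),load("pics/top0.npz")
print("blue",at_z(t,404,222,190),at_depth(t,404,225))
E
```

```text
-1.2560475240216888
-3.0 None
-2.5 None
-2.0 [ 0.23  0.45  1.2  -0.    1.49  2.23]
-1.5 [ 0.23  0.45  1.2  -0.    1.49  1.73]
-1.0 [ 0.23  0.45  1.2  -0.    1.49  1.23]
-0.5 [ 0.23  0.45  1.2  -0.    1.49  0.73]
0.0 [ 0.23  0.45  1.2  -0.    1.49  0.23]
0.5 [ 0.23  0.45  1.2  -0.    1.49 -0.27]
1.0 [ 0.23  0.45  1.2  -0.    1.49 -0.77]
1.5 [ 0.23  0.45  1.2  -0.    1.49 -1.27]
2.0 [ 0.23  0.45  1.2  -0.    1.49 -1.77]
2.5 [ 0.23  0.45  1.2  -0.    1.49 -2.27]
3.0 None
[-1.32312369e+00  2.36807970e-01  1.21560610e+00 -4.44089210e-16
  1.68917858e+00 -6.70761645e-02]
blue [ 511.33929805 -243.99926956  190.        ] [ 501.52028321 -244.60138158  190.71889954]
```

Run:
```python
from h import *
from rig import bot
st=bot.read_state()
bot.move_to([170,-523,420],st["tool_rot"])
bot.move_to([601.7,179,420],att(-2.2))
bot.move_gripper(45,25)
bot.servo_line([601.7,179,300],speed=150)
for n in ("side","top"):
    c=bot.read_camera(n); np.savez(f"pics/{n}1.npz",**c)
    u,v=proj(c,[601.7,179,260]).astype(int); print(n,u,v); crop(c,u-40,v-30,80,60,10,f"pics/{n}1.png")
st=bot.read_state(); print(st)
```

```text
side 318 140
top 274 173
{'clock': 5.2417, 'joint_positions': array([2.30826802e-01, 4.47971066e-01, 1.20299742e+00, 4.07779529e-06,
       1.48889211e+00, 2.43083440e+00]), 'qvel': array([ 0.00010731, -0.00026152,  0.00374619, -0.00171448, -0.00274701,
       -0.00084745]), 'effort': array([-4.02053003e-03, -6.41112113e+01, -3.76868641e+01,  7.91362163e-05,
        6.06097983e-04, -8.07999982e-05]), 'ee_pos': array([601.91421486, 179.0573779 , 301.13632941]), 'tool_rot': array([-0.32133344,  0.32014311, -0.63003566,  0.63032395]), 'ft_force': array([0.29089943, 0.51199686, 0.48809707]), 'moment': array([-0.02983019,  0.01262806,  0.01437701]), 'grip_width': 44.971825832267854}
```

View pics/side1.png

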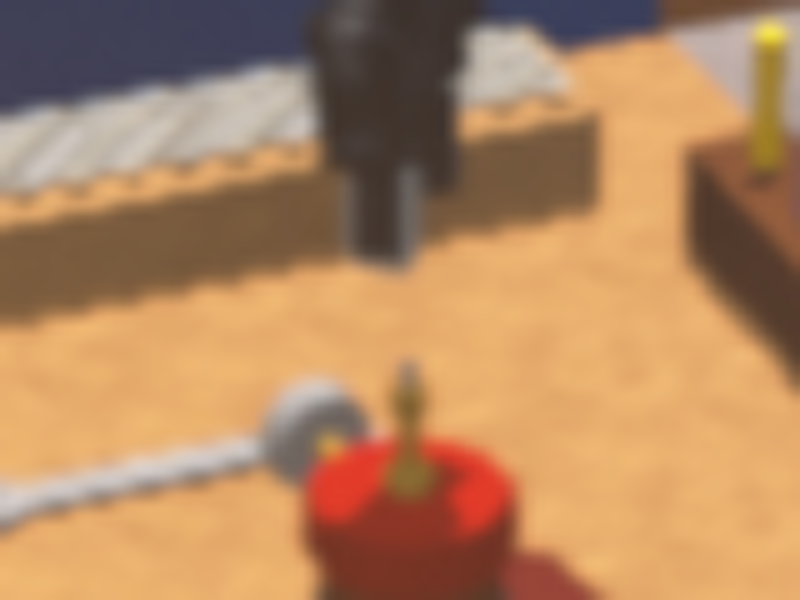

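View pics/top1.png

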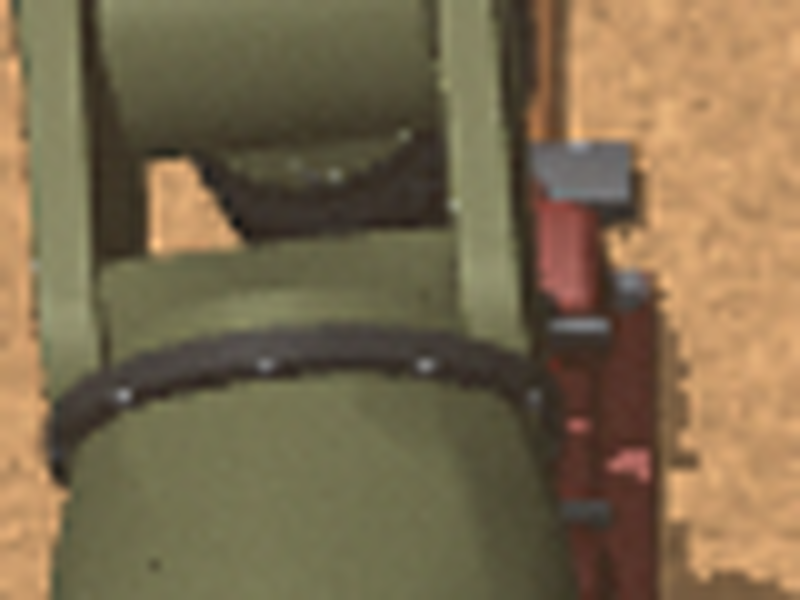

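Run:
```python
from h import *
s=load("pics/side1.npz")
C=lambda x,y:((x+.5)/10-.5+278,(y+.5)/10-.5+110)
x=np.array([np.cos(-2.2),np.sin(-2.2),0]);w=np.array([-x[1],x[0],0])
for z in (277,282,287):
  for sgn in(1,-1):
    for ww in(-11,0,11):
      p=np.array([601.9,179.06,z])+sgn*22.5*x+ww*w; q=proj(s,p); print(z,sgn,ww,((q-[278,110]+.5)*10-.5).round())
u0=np.array([278,110])
print("tip top expected",[((proj(s,[601.7,179,z])-u0+.5)*10).round() for z in(233,239,245)])
print("cap c",((proj(s,[601.7,179,190])-u0+.5)*10).round())
```

```text
277 1 -11 [356. 288.]
277 1 0 [391. 292.]
277 1 11 [425. 296.]
277 -1 -11 [394. 221.]
277 -1 0 [427. 225.]
277 -1 11 [461. 229.]
282 1 -11 [356. 274.]
282 1 0 [390. 278.]
282 1 11 [425. 282.]
282 -1 -11 [393. 207.]
282 -1 0 [427. 211.]
282 -1 11 [461. 215.]
287 1 -11 [356. 260.]
287 1 0 [390. 264.]
287 1 11 [425. 268.]
287 -1 -11 [393. 193.]
287 -1 0 [427. 197.]
287 -1 11 [461. 201.]
tip top expected [array([410., 381.]), array([410., 364.]), array([410., 348.])]
cap c [411. 496.]
```

The valve tip is at crop (407,362) and the front finger is centred at about x=380, where 391 was predicted. So the valve sits about 2 mm to the image-right of the TCP. I'll lower the gripper with the jaws across the view and compare the gaps.

Run:
```python
from h import *
from rig import bot
c=load("pics/side1.npz"); print(cam(c)[1].round(3))
bot.servo_line([602.7,178.7,300],att(-0.37),speed=30) if 0 else bot.move_to([602.7,178.7,300],att(-0.37))
bot.servo_line([602.7,178.7,236],speed=60)
c=bot.read_camera("side"); np.savez("pics/side2.npz",**c)
crop(c,278,120,80,60,10,"pics/side2.png")
st=bot.read_state(); print(st["clock"],st["ee_pos"],yaw(st["tool_rot"]),st["ft_force"],st["joint_positions"])
```

```text
[[ 0.927 -0.222  0.301]
 [-0.374 -0.549  0.748]
 [-0.001 -0.806 -0.592]]
8.1167 [602.8322732  178.73546426 236.46488467] -0.369988405959683 [-0.83325527  0.77690627  1.25605019] [2.29994105e-01 4.87112482e-01 1.29486876e+00 9.37358648e-07
 1.35889186e+00 5.99982193e-01]
```

View pics/side2.png

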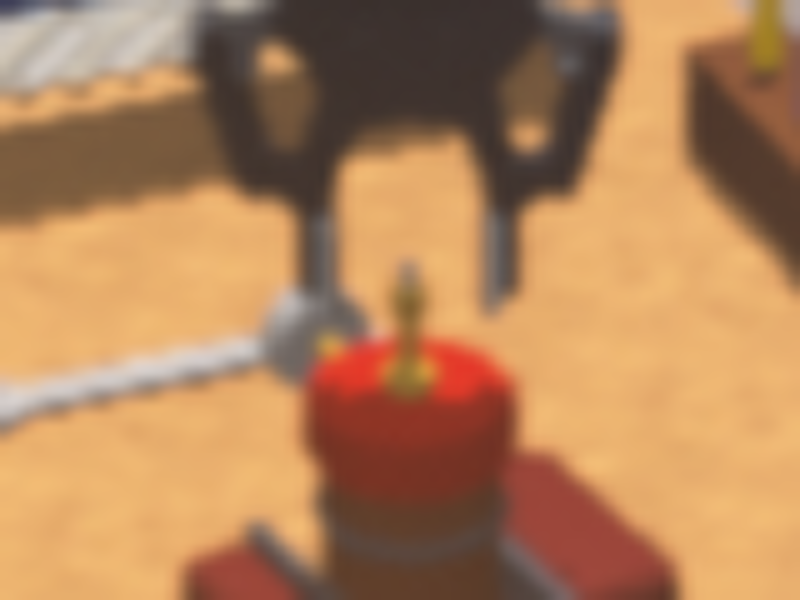

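Run:
```python
from h import *
c=load("pics/side2.npz")
np.set_printoptions(linewidth=220)
print(c["depth"][140:160,306:332].round(0).astype(int))
def d(p):
    f,M,e=cam(c); return (M.T@(np.array(p)-e))[2]
print(d([602,179,240]),d([602,179,225]),d([602,179,220]))
```

```text
[[1520 1518 1513 1508 1520 1528 2060 2053 2048 2056 2052 2062 2056 2047 2046 2052 2051 2057 2045 2044 1516 1518 1514 1521 1518 2057]
 [2041 1517 1515 1517 1518 1526 2051 2045 2048 2048 2040 2057 2046 2051 2043 2033 2044 2049 2041 2044 1529 1515 1519 1523 2054 2052]
 [2036 1530 1533 1522 1519 1527 2033 2033 2039 2036 2032 2032 2034 2036 2043 2039 2028 2035 2038 2044 1521 1522 1529 1522 2044 2036]
 [2036 1527 1524 1527 1528 1522 2031 2025 2025 2033 2027 2029 2029 2024 2032 2035 2029 2023 2026 2035 1523 1531 1530 1537 2032 2023]
 [2027 1527 1527 1527 1531 1529 2027 2024 2024 2039 2026 2024 2030 2025 2029 2018 2022 2025 2026 2019 1526 1526 1529 1537 2038 2028]
 [2033 1532 1534 1529 1532 1527 2023 2025 2015 2022 2012 2021 2022 2031 2014 2017 2020 2015 2017 2031 1529 1527 1528 1533 2017 2012]
 [2015 1536 1536 1527 1531 1528 2015 2011 2005 2014 2012 2009 1547 1543 2010 2011 2016 2013 2010 2024 1529 1529 1542 1536 2014 2001]
 [2014 1542 1537 1533 1534 1538 2016 2009 2004 1993 2006 2009 1539 2009 2001 2012 2004 2001 2001 2010 1532 1538 1541 1544 2001 2017]
 [2000 1537 1534 1540 1534 1528 2001
[... 916 characters left out ...]
 1614 1582 1588 1587 1586 1582 1590 1589 1556 1563 1584 1588 1586 1584 1584 1590 1950 1954 1964 1952 1957 1952]
 [1616 1616 1616 1614 1581 1581 1584 1583 1583 1580 1579 1567 1566 1565 1564 1580 1578 1576 1579 1580 1583 1586 1949 1940 1945 1945]
 [1610 1613 1614 1577 1574 1577 1577 1584 1572 1574 1563 1562 1563 1560 1563 1576 1576 1576 1580 1577 1573 1579 1944 1940 1938 1932]
 [1622 1623 1587 1570 1573 1570 1577 1572 1570 1570 1559 1556 1557 1565 1563 1574 1568 1578 1573    0 1572 1566 1574 1940 1939 1938]
 [1932 1926 1573 1560 1569 1566 1570 1571 1570 1570 1567 1559 1565 1560 1568 1567 1566 1574 1564 1570 1569 1567 1567 1923 1930 1928]]
1540.556359816966 1549.4331089566283 1552.3920253365156
```

In the low view the inner pad faces are at about x=337 and 483, midpoint 410, and the valve is at 407, so the lateral error is about 1 mm. The depth reading puts the valve 1–3 mm farther from the camera. I'll grip lightly with the jaws along the view direction and check the side force.

Run:
```python
from h import *
from rig import bot
P=[602.3,180.0,232]
bot.move_to(P,att(-2.15)); bot.dwell(.2)
def rep(l):
    st=bot.read_state(); print(l,round(st["clock"],2),st["ee_pos"].round(2),st["ft_force"].round(2),st["moment"].round(3),round(st["grip_width"],2)); return st
f0=rep("pre")["ft_force"]
bot.move_gripper(20,20); rep("20")
bot.move_gripper(0,20); bot.dwell(.2); f=rep("grip")["ft_force"]-f0
a=-2.15; print("along x",f@[np.cos(a),np.sin(a),0],"along w",f@[-np.sin(a),np.cos(a),0])
c=bot.read_camera("side"); np.savez("pics/side3.npz",**c); crop(c,278,120,80,60,10,"pics/side3.png")
```

```text
pre 9.88 [602.29 180.02 232.02] [ 0.3   0.3  -0.23] [-0.036  0.041 -0.029] 44.94
20 10.25 [602.31 179.99 231.99] [-0.08 -0.29  0.39] [ 0.026 -0.027  0.014] 20.02
grip 10.68 [602.17 179.69 232.02] [-3.17 -4.08  1.23] [-0.669  0.533  0.017] 10.8
along x 5.560177665068638 along w -0.5052939099418364
```

View pics/side3.png

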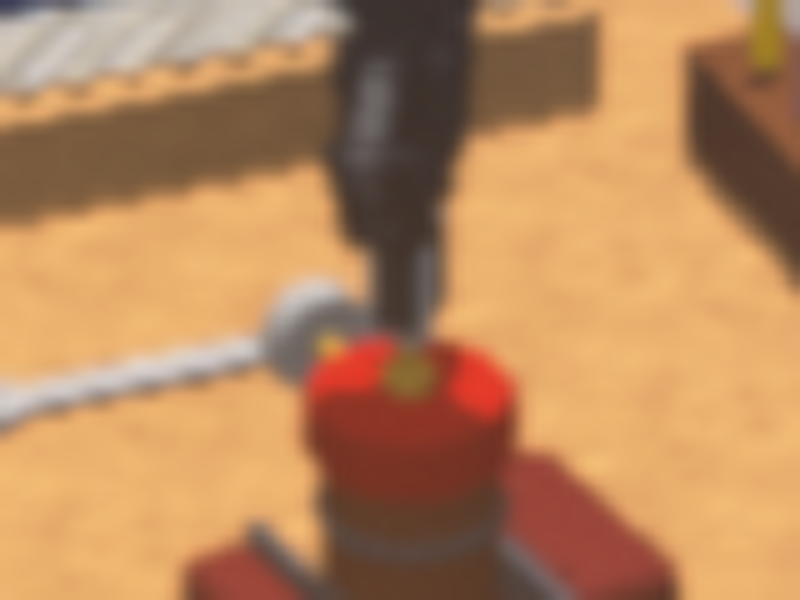

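Gripped at 10.8 mm, so on the nut and not the 7 mm neck. The side force points toward −y, so I'll shift to null it and then turn.

Run:
```python
from h import *
from rig import bot
def rep(l):
    st=bot.read_state(); print(l,round(st["clock"],2),st["ee_pos"].round(2),st["ft_force"].round(2),st["moment"].round(3),round(st["grip_width"],2)); return st
a=-2.15; x=np.array([np.cos(a),np.sin(a),0]); P=np.array([602.3,180.0,232])
for d in(.5,1.0,1.5):
    bot.servo_line(P+d*x,speed=10); bot.dwell(.15); print(d,rep("")["ft_force"]@x)
```

```text
11.12 [602.04 179.55 232.03] [-2.34 -1.93  1.41] [-0.374  0.258  0.033] 10.61
0.5 2.8964110861048495
 11.53 [601.86 179.37 232.1 ] [1.82 1.19 0.57] [ 0.29  -0.181  0.001] 10.56
1.0 -1.9947769909359738
 11.93 [601.71 179.19 232.11] [ 4.23  4.98 -1.04] [ 0.68  -0.639 -0.021] 10.48
1.5 -6.479017702320951
```

Run:
```python
from h import *
from rig import bot
C=np.array([601.86,179.33,232.]); a0=-2.15; a=a0
bot.servo_line(C,speed=10); bot.move_gripper(0,30); bot.dwell(.1)
while a<a0+2.25-1e-6:
    a+=.375
    bot.servo_line([C[0],C[1],232+1.11*(a-a0)],att(a),speed=1.3 )
    st=bot.read_state(); x=np.array([np.cos(a),np.sin(a),0]); f=st["ft_force"]; fx=f@x
    print(round(st["clock"],2),round(a-a0,2),round(yaw(st["tool_rot"])-a0,2),f.round(1),"fx",round(fx,2),"mz",st["moment"].round(3),round(st["grip_width"],2))
    C+=x*np.clip(fx/9.5,-.5,.5)
print(C)
```

```text
13.02 0.38 0.37 [0.8 0.4 1.4] fx -0.53 mz [-0.004 -0.025  0.02 ] 10.15
13.54 0.75 0.75 [ 0.1 -2.4  1.4] fx 2.36 mz [-0.511  0.145  0.   ] 10.12
14.07 1.12 1.12 [-0.3 -4.5  0.8] fx 3.66 mz [-0.726  0.069 -0.01 ] 9.79
14.59 1.5 1.5 [-0.1 -5.5  1.7] fx 3.23 mz [-0.754  0.096  0.008] 10.17
15.12 1.88 1.87 [ 0.1 -4.5  1.9] fx 1.3 mz [-0.823  0.063 -0.001] 10.2
15.64 2.25 2.24 [ 0.7 -5.6  1.1] fx 0.11 mz [-0.863 -0.11   0.004] 9.93
[602.52693093 178.56913716 232.        ]
```

Run:
```python
from h import *
from rig import bot
C=np.array([602.5,178.3,232.]); a0=-2.15; a=a0+2.25
while a<a0+4.65-1e-6:
    a+=.4
    bot.servo_line([C[0],C[1],232+min(4.9,1.11*(a-a0))],att(a),speed=1.3 if a-a0<4.4 else 60) if a-a0<4.4 else bot.move_to([C[0],C[1],236.9],att(a))
    st=bot.read_state(); x=np.array([np.cos(a),np.sin(a),0]); f=st["ft_force"]; fx=f@x
    print(round(st["clock"],2),round(a-a0,2),round(yaw(st["tool_rot"])-a0,2),f.round(1),"fx",round(fx,2),"mz",st["moment"].round(3),round(st["grip_width"],2))
    C+=x*np.clip(fx/9.5,-.5,.5)
print(C, st["ee_pos"],st["joint_positions"])
c=bot.read_camera("side"); np.savez("pics/side4.npz",**c); crop(c,278,110,80,60,10,"pics/side4.png")
```

```text
16.19 2.65 2.64 [ 3.4 -2.2  0.5] fx 1.92 mz [-0.473 -0.614 -0.003] 9.79
16.74 3.05 3.04 [ 5.3 -2.   1.1] fx 1.71 mz [-0.285 -0.812 -0.014] 10.48
17.29 3.45 3.44 [ 4.6 -1.3  1.3] fx -0.01 mz [-0.173 -0.849  0.01 ] 10.14
17.84 3.85 3.84 [5.6 0.5 1.1] fx -0.23 mz [ 0.076 -0.95  -0.015] 9.73
18.39 4.25 4.25 [5.3 2.4 0.5] fx -0.65 mz [ 0.283 -0.871  0.021] 10.44
18.86 4.65 4.64 [-3.1 -1.4  0.3] fx 1.65 mz [-0.289  0.419  0.055] 9.72
[602.68800636 178.55856826 232.        ] [602.39818346 178.62011018 236.58263425] [ 2.29873052e-01  4.87090345e-01  1.29462708e+00  2.84255018e-04
  1.36128312e+00 -2.26333960e+00]
```

View pics/side4.png

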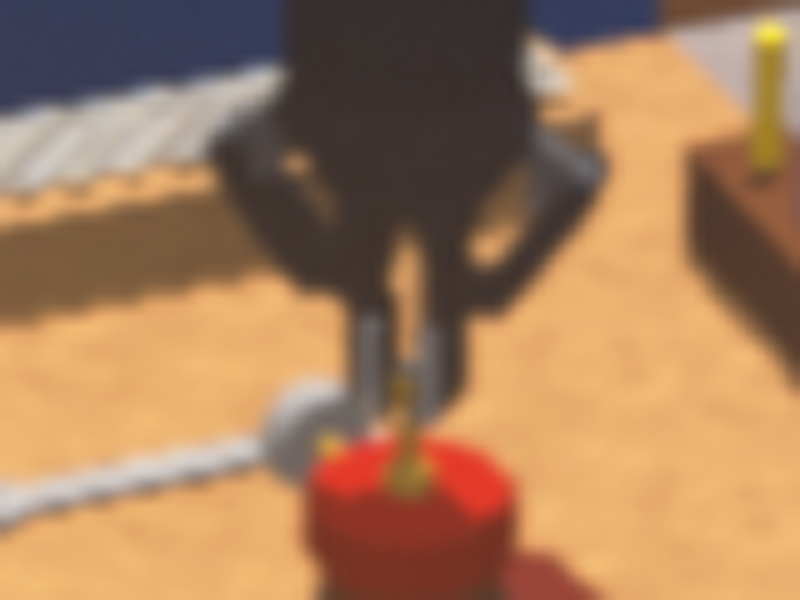

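The fingers still hold the nut and more neck shows below it. I'll release, lift and compare the valve before and after.

Run:
```python
from h import *
from rig import bot
bot.move_gripper(45); st=bot.read_state(); print(st["clock"],st["ft_force"],st["ee_pos"])
p=st["ee_pos"].copy(); p[2]=290; bot.servo_line(p,speed=120)
c=bot.read_camera("side"); np.savez("pics/side5.npz",**c)
st=bot.read_state(); print(st["clock"],st["ft_force"],st["ee_pos"])
a=load("pics/side0.npz")["image"][138:164,303:335]; b=c["image"][138:164,303:335]
im=np.hstack([a,b]); cv2.imwrite("pics/cmp5.png",cv2.resize(im,None,fx=12,fy=12,interpolation=cv2.INTER_NEAREST))
```

```text
19.3417 [-0.9588112   0.24279033  0.13870726] [602.85909228 178.49580969 236.92782269]
19.9833 [ 0.33458073  0.3705843  -0.1780839 ] [602.59624274 178.45144956 288.83123844]
```

View pics/cmp5.png

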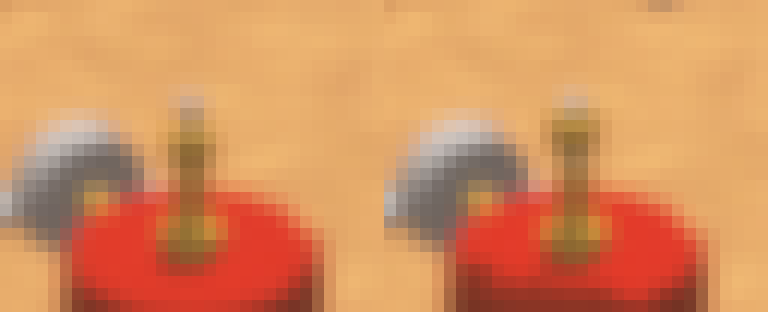

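The nut moved up about 1.3 px (roughly 4.7 mm) towards the tip while the tip stayed put, so it looks to be at the stop. I'll regrip for a short confirming turn, which the time budget allows.

Run:
```python
from h import *
from rig import bot
C=np.array([602.5,178.6]); a=-0.6
bot.move_to([*C,290],att(a)); bot.servo_line([*C,237],speed=120); bot.move_gripper(0,25)
def rep():
    st=bot.read_state(); x=np.array([np.cos(a),np.sin(a),0]); print(round(st["clock"],2),round(yaw(st["tool_rot"]),3),st["ft_force"].round(1),"fx",round(st["ft_force"]@x,2),st["moment"].round(3),round(st["grip_width"],2))
rep()
for k in range(5):
    a+=.22; bot.servo_line([*C,237+.05*(k%2)],att(a),speed=.2 if 0 else 1); rep()
```

```text
23.6 -0.6 [-1.9  0.7  1.9] fx -1.91 [ 0.156  0.137 -0.024] 10.55
23.97 -0.383 [-1.5  1.3  1.9] fx -1.86 [0.242 0.11  0.065] 10.21
24.33 -0.165 [0.8 1.4 2.2] fx 0.54 [0.386 0.042 0.045] 9.98
24.7 0.054 [0.5 2.1 2.5] fx 0.66 [ 0.408 -0.057 -0.007] 10.14
25.07 0.273 [ 2.4 -2.3  2.2] fx 1.66 [-0.44  -0.459 -0.106] 10.08
25.43 0.494 [ 4.4 -1.7  3.1] fx 3.06 [-0.394 -0.798  0.03 ] 10.2
```

Run:
```python
from h import *
from rig import bot
C=[602.5,178.6]
bot.move_gripper(30); bot.servo_line([*C,285],speed=120); bot.move_gripper(0,20)
bot.servo_line([*C,266],speed=60); bot.dwell(.2)
def rep(l=""):
    F=[]
    for _ in range(6):
        F.append(bot.read_state()["ft_force"]); bot.dwell(.03)
    st=bot.read_state(); print(l,round(st["clock"],2),st["ee_pos"].round(2),np.mean(F,0).round(2),np.std(F,0).round(2)[2]); return np.mean(F,0)[2]
rep("free")
c=bot.read_camera("side"); np.savez("pics/side6.npz",**c); crop(c,278,110,80,60,10,"pics/side6.png")
print(bot.servo_line([*C,252],speed=4,until_force=3)); rep("touch")
```

```text
free 27.57 [602.53 178.61 266.14] [-0.01 -0.08 -0.04] 0.39
True
touch 30.66 [602.48 178.62 252.93] [0.71 0.19 3.26] 0.43
```

View pics/side6.png

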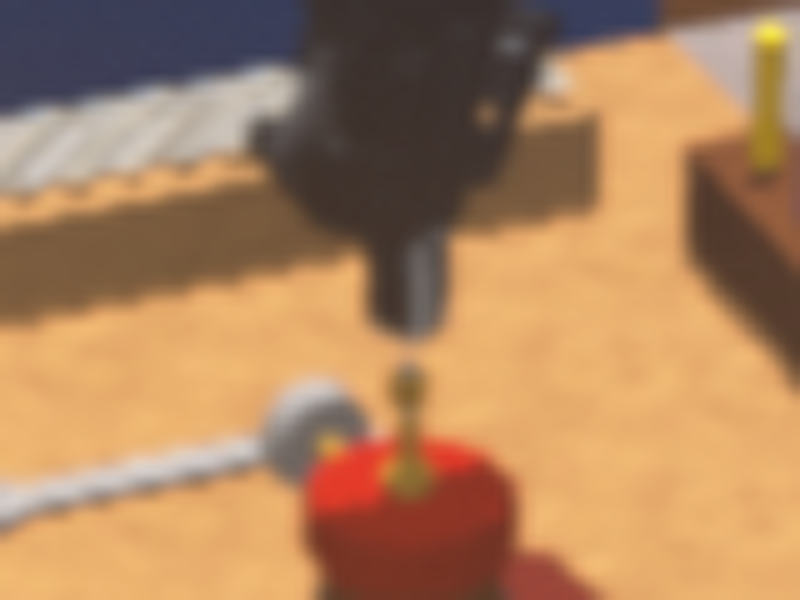

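Contact was at TCP z≈252.9 with 3.3 N. I'll step down and watch for the 1 N/mm spring slope.

Run:
```python
from h import *
from rig import bot
C=[602.5,178.6]
def rep(l="",n=6):
    F=[]
    for _ in range(n):
        F.append(bot.read_state()["ft_force"]); bot.dwell(.03)
    st=bot.read_state(); print(l,round(st["clock"],2),st["ee_pos"].round(2),np.mean(F,0).round(2),round(st["grip_width"],2)); return np.mean(F,0)[2]
z=252.9
while z>249.6:
    z-=.5; bot.servo_line([*C,z],speed=5); f=rep(round(z,2))
    if f>6.3: break
```

```text
252.4 31.11 [602.51 178.61 252.43] [0.13 0.04 4.3 ] 0.26
251.9 31.56 [602.52 178.61 251.93] [ 0.02 -0.1   4.22] -0.2
251.4 32.01 [602.52 178.6  251.43] [0.45 0.13 4.91] -0.09
250.9 32.46 [602.53 178.6  250.96] [ 0.16 -0.12  5.15] -0.24
250.4 32.91 [602.54 178.58 250.56] [-0.04  0.14  5.74] 0.2
249.9 33.36 [602.55 178.62 250.13] [-0.35  0.4   5.88] 0.2
249.4 33.81 [602.53 178.61 249.68] [-0.15 -0.22  6.58] -0.24
```

Run:
```python
from h import *
from rig import bot
C=[602.5,178.6]
def rep(l="",n=12):
    F=[]
    for _ in range(n):
        F.append(bot.read_state()["ft_force"]); bot.dwell(.03)
    st=bot.read_state(); print(l,round(st["clock"],2),st["ee_pos"].round(2),np.mean(F,0).round(2)); return np.mean(F,0)[2]
bot.servo_line([*C,249.1],speed=5); rep("in")
bot.dwell(1.0); rep("hold"); bot.dwell(.7); rep("hold")
bot.servo_line([*C,258],speed=10); rep("out")
bot.servo_line([*C,340],speed=150); rep("clear",4)
c=bot.read_camera("side"); np.savez("pics/side7.npz",**c)
im=np.hstack([load(f"pics/side{k}.npz")["image"][138:164,303:335] for k in(0,5,7)]); cv2.imwrite("pics/cmp7.png",cv2.resize(im,None,fx=8,fy=8,interpolation=cv2.INTER_NEAREST))
```

```text
in 34.46 [602.58 178.61 249.62] [-0.64 -0.15  7.98]
hold 35.86 [602.57 178.64 249.56] [-0.7   0.02  7.57]
hold 36.96 [602.57 178.62 249.55] [-0.78 -0.36  7.69]
out 38.4 [602.49 178.62 257.98] [ 0.06 -0.11  0.04]
clear 39.23 [602.33 178.58 338.68] [-0.28  0.21 -0.38]
```

View pics/cmp7.png

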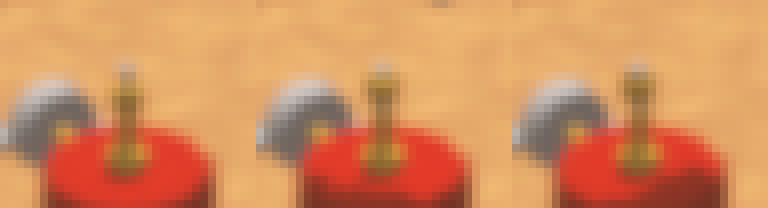

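The tip is back out and the nut is still up. The push ended on the hard stop at about 7.7 N, which matches the 7 N expected with the nut at its stop. Handing in.

Run:
```python
from rig import bot
print(bot.finish_job(), bot.read_state()["clock"])
```

```text
the job is handed in; nothing more can be done
the job is handed in; nothing more can be done
```

The job is done and handed in at about 39 s of the 69 s allowed; no verdict was reported.

**Nut:** I gripped the lock nut with 20–30 N and turned it counter-clockwise 4.65 rad, rising with it, then regripped for a 1.1 rad confirming turn. Pictures before and after show it about 4.7 mm higher, which matches being at its stop.

**Pin:** With the fingers closed, I pressed the tip in slowly. The force rose by about 0.8 N per mm up to the hard stop. I held it there for over 2 s, reading 7.6–8.0 N on average against the 12 N limit.

**Release:** After I backed off, the force read zero. The last picture shows the tip back out, the nut still up and the gripper clear, about 85 mm above the valve. I made no contact with the blue-capped piece or the loose things.

**Checks that disagreed or were weak:**
- **Tip height:** by touch it was about 4 mm lower than the camera estimate of 239–240 mm.
- **Nut torque:** the wrist torque was too noisy to show the nut reaching its stop. That rests on the pictures and on the push stopping close to the expected 7 N.

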